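Load the cap cassette into the capper's feed ramp

TASK

Take the cap cassette from the bench, set it on the foot of the feed ramp between its side rails and let go of it, then push it up the ramp, under the crossbar, until it bears on the sprung stop at the top. Press gently: the stop should give some 2 to 5 mm and never be driven close to the end of its travel; leave the cassette resting squarely against the stop, still pressing it in a little, and do not disturb the bottles, the cup or the bowl.

Things in the scene. Friction and masses are not known exactly. Their poses are not given: they have to be found in the camera images.
- cassette: Open-topped aluminium cassette full of crown caps, 120 mm long (its x), 50 mm wide (its y), 45 mm high, about 0.45 kg (0.38 to 0.54). Origin at the centre of its underside, z up. Starts on the bench, upright, off the low end of the ramp. Its two ends are alike. Grip it across its width.
- deck: Sloping steel deck of the fixed feed ramp, rising 8 degrees along its +x; 370 mm long, 78 mm wide. Origin on its upper surface at the middle of the low edge (the foot, 7 mm above the bench); x runs up the slope, y across, z normal to it. Side rails 10 mm high, inner faces 57 mm apart, flared over the lowest 20 mm. The cassette stays where it is left on the slope (friction 0.5 to 0.75).
- crossbar (a point): Middle of the underside of the crossbar over the deck, 62 mm above the deck and 245 mm up the slope from the foot; the bar is 12 mm thick along the slope, its top 70 mm above the deck, on posts outside the rails (83 mm over all across the deck).
- stop_zone (a point): Point on the deck's surface, 280 mm up from the foot: the lowest place where the stop's face can be. The stop, a steel plate 46 mm wide reaching 4 to 36 mm above the deck, sits on a grey carriage clamped at a different place each time: its free face is 0 to 40 mm farther up the slope than this point and must be found by feel or sight. Pushing the cassette takes 2 to 7 N until then.
- stop_plate (a joint): How far the sprung stop plate is pressed in up the slope, m: 0 free, 0.009 its hard end. No preload, 1.2 N per mm, so the push rises by that much beyond the sliding force. When the pusher is withdrawn slowly the spring moves the cassette back until friction holds it, the plate still pressed in about 1 mm or more.
- bottle0: Amber bottle, 68 mm across, 240 mm tall, standing beyond the ramp; origin at the centre of its foot.
- bottle1: Another such bottle.
- bottle2: Another such bottle.
- cup: White plastic cup, 72 mm across, 85 mm tall, standing on the robot's side of the ramp; origin at the centre of its foot.
- capbowl: White plastic bowl of caps, 170 mm across, 70 mm high, with a short flat handle, beyond the ramp's foot; origin at the centre of its foot.

How it is judged:
On the way, in this order (a step that is already met when the one before it is completed fails the run):
1. the cassette lies on the low part of the ramp, between the rails, let go (x of cassette in the frame of deck between 0.03 and 0.15 m and y of cassette in the frame of deck between -0.006 and 0.006 m and z of cassette in the frame of deck below 0.004 m and angle between the z axis of cassette and the z axis of deck, either way round below 0.04 rad and contact force between cassette and the fingers below 0.1 N), for 0.2 s.
2. the cassette, flat on the deck, presses the sprung stop in by more than 1 mm (value of joint stop_plate above 0.001 m and z of cassette in the frame of deck below 0.004 m and contact force between cassette and deck above 0.5 N), for 0.1 s.
At the end, for the whole second after the job is handed in: The cassette lies at rest, flat on the deck (within 0.04 rad), between the rails (within 6 mm of the deck's middle line, square to the stop within 0.08 rad), with its upper end bearing on the stop plate, which is still pressed in by more than 0.5 mm (value of joint stop_plate above 0.0005 m and x of cassette in the frame of deck above 0.215 m and y of cassette in the frame of deck between -0.006 and 0.006 m and z of cassette in the frame of deck below 0.004 m and angle between the z axis of cassette and the z axis of deck, either way round below 0.04 rad and angle between the x axis of cassette and the x axis of deck, either way round below 0.08 rad and linear speed of cassette below 0.005 m/s); the robot touches nothing.
It fails at once if the sprung stop is pressed in more than 6.5 mm (its end of travel is 9 mm) (value of joint stop_plate above 0.0065 m).
It fails at once if the cassette is tipped by more than 0.6 rad (angle between cassette's own z axis and vertical above 0.6 rad).
It fails at once if a bottle, the cup or the bowl is shifted by more than 20 mm (distance of any of bottle0, bottle1, bottle2, cup, capbowl from where it was at the start of the episode above 0.02 m).
It also fails if it takes over 70 s, if anything falls off the work surface, if the arm or the gripper's body presses on something with over 40 N, if the wrist force passes 120 N, or if a joint passes its speed limit or range.

ROBOT

A 6-joint arm with a two-finger parallel gripper is mounted at the origin on the work surface. World frame = base frame: x ahead of the robot, y to its left, z up, the work surface at z = 0. Lengths are in m, angles in rad, forces in N, time in s.
With the tool pointing down it reaches from about 0.35 to 0.85 m from the base axis. Payload 8.1 kg.
Tool frame: the origin (TCP) lies between the finger pads; the fingertips stand 11 mm ahead of it and the grasp point (between the pads) lies 8 mm behind it (robot.tips_ahead is the distance from the TCP to the fingertips, in m); z points along the fingers, y is the line along which they close (so a half turn about z gives the same grasp; the last joint's range is limited). The gripper opens to 93 mm and grips with 3 to 60 N. Pads are 15 mm wide; open, the fingers measure 128 mm over their backs; the gripper's body (75 mm by 188 mm) begins 65 mm behind the grasp point.
Start: joints at [-1.244, 0.13, 1.488, -0, 1.523, -0.085], TCP at [0.24, -0.55, 0.203] pointing down, gripper open.
Joint ranges: [-2.96, 2.96], [-0.89, 2.26], [0.02, 2.5], [-1.34, 4.48], [0, 2.73], [-2.66, 2.66]. Speed limits (rad/s): [2.39, 2.39, 2.79, 3.14, 3.14, 3.14].

INTERFACE

Orientations are given as a rotation vector (axis times angle).
In Python, from plant import robot gives the robot as it stands. The module is installed in compiled form; this text tells all that it offers.
- The arm moves only by the tool move_arm, never from a script. Its argument "deltas" is one flat list of numbers, 7 for each row, row after row: the shift along the tool's x, y, z in m, then the turn, a rotation vector about the tool's x, y, z in rad, then the opening, from 0 (shut) to 1 (fully open). A call has 1 to 12 rows; each row is the pose to reach, as a shift and turn from the pose commanded when the call began, along the tool's axes at that moment; what a row does not reach only later rows make up. A row lasts 1/8 s, in which the tool goes at most 62.5 mm and 10.7 degrees, less where a joint would pass 70% of its speed; a pose out of reach is approached as far as the arm can. A call with a gripper value outside its range is refused whole. The fingers move at their own pace and stop on an object; "squeeze" is the grip in N (left out, the last holds). Time passes only in rows, so rows that repeat a pose let the fingers close. It gives the time, the measured TCP pose, the force, the opening and the grip force at its end, in the units of the state.
- robot.read_state(): the state, without advancing time (a new reading comes with each control period).
- robot.read_camera(name): name is "side" or "top" or "wrist"; returns (picture, depth): 384x512x3 uint8, red, green, blue; 384x512 float32, m along the optical axis (not along the pixel's ray), 0 where there is no reading.
- robot.camera_model(name): a dict with "K" (3x3 intrinsics, pixels), "R" (3x3) and "t" (3): a world point X has camera coordinates R X + t; the wrist camera has in their place "tool_from_camera" (4x4, takes a point from camera to tool coordinates, whose origin is the TCP and whose axes are the flange's). Camera axes: x right, y down, z forward; pixel columns grow to the right and rows downward; lengths in m; the calibration is good to about 2 mm. The wrist camera is an equidistant fisheye: a pixel r from the principal point sees the ray r / f radians off the axis. A picture is of the moment at which its call begins: read the wrist's pose just before it. camera_model takes no time and is no camera call.
- robot.close_job(): hands the job in; it is judged then, once.
Trained networks look in the newest picture that a camera, given by its name, has taken for a name from the list of things; names that differ only in an ending like _2 or _b are one class to them, and where a whole thing is asked for, a point or a joint stands for the part that bears it (a point fixed in the world has none). Each returns a list of dicts, best first, with "confidence" (0 to 1); they miss things now and then, are a little off and sometimes report something else, mostly with a low value. They report only what shows in the picture. A call takes as long as a camera call.
- robot.recognise(camera, label): "uv" ([column, row] in pixels, amid what is visible of it).
The state is a dict: "t": time; "q": joint angles; "dq": joint speeds; "joint_torque": joint torques, N m; "tool_pos": TCP position; "orientation": TCP orientation; "force": force on the tool from outside, world axes, zero at the start; "wrist_torque": the same for the moment, N m; "opening": finger opening in m; "gripper_force": force on a finger pad.
Only numpy, scipy, OpenCV 4.12 (cv2) and the standard library are available. Lean on these libraries where they do the work, as an engineer would, in place of code of your own. Each camera call takes 0.05 s, during which the arm holds its last target. There are 200 camera calls.

## Working session

There is one attempt and no reset: what is moved stays moved. The work goes in short steps, Python scripts to look and compute and a tool call to move; the robot and the scene stay as the last step left them, time stands still between calls to the robot, and variables do not carry over. Pictures are saved under pics/ and viewed, at most 10 in all, crops included, and the job is handed in when it is done.

Besides the shell and the picture viewer there is one more tool, called after "Request:" as name(argument=value, ...) on one line, values as JSON. move_arm: Moves the arm, as the interface text tells. Its arguments: {"type":"object","properties":{"deltas":{"type":"array","items":{"type":"number"}},"squeeze":{"type":"number"}},"required":["deltas"]}

```bash
mkdir -p pics; cat > h.py <<'E'
import numpy as np, cv2
from scipy.spatial.transform import Rotation as Rn
from plant import robot
def save(cam,name):
    p,d=robot.read_camera(cam); cv2.imwrite(f'pics/{name}.png',p[:,:,::-1]); np.save(f'pics/{cam}.npy',d); return p,d
def cloud(cam,d):
    m=robot.camera_model(cam);K,R,t=m['K'],m['R'],m['t']
    v,u=np.mgrid[:d.shape[0],:d.shape[1]]
    c=np.stack([(u-K[0,2])/K[0,0]*d,(v-K[1,2])/K[1,1]*d,d],-1)
    return (c-t)@R
E
python3 - <<'E'
from h import *
for c in ('top','side'):
    p,d=save(c,c); P=cloud(c,d)
    for l in ('cassette','deck','crossbar','stop_plate','bottle0','cup','capbowl'):
        for r in robot.recognise(c,l)[:3]:
            u,v=np.round(r['uv']).astype(int); print(c,l,u,v,round(r['confidence'],2),P[v,u].round(3))
a=np.hstack([cv2.imread('pics/top.png'),cv2.imread('pics/side.png')]); 
s=robot.read_state(); print(s)
E
```

```text
top cassette 362 228 0.6 [ 0.518 -0.322  0.038]
top deck 169 214 0.8 [0.543 0.102 0.036]
top crossbar 167 210 0.78 [0.552 0.107 0.035]
top crossbar 120 213 0.22 [0.537 0.198 0.075]
top stop_plate 119 213 0.65 [0.536 0.198 0.085]
top stop_plate 189 106 0.43 [0.741 0.051 0.166]
top bottle0 237 106 0.92 [ 0.744 -0.044  0.164]
top bottle0 132 97 0.84 [0.76  0.167 0.16 ]
top bottle0 191 109 0.67 [0.74  0.049 0.155]
top cup 200 294 0.91 [0.371 0.031 0.001]
top capbowl 329 133 0.92 [ 0.739 -0.256  0.029]
side cassette 262 306 0.97 [ 0.519 -0.335  0.036]
side cassette 168 195 0.38 [ 0.376 -0.009  0.07 ]
side deck 240 182 0.93 [0.551 0.072 0.033]
side crossbar 243 180 0.98 [0.56  0.078 0.034]
side bottle0 342 171 0.84 [ 0.756 -0.07   0.12 ]
side bottle0 324 144 0.76 [0.747 0.028 0.139]
side bottle0 314 115 0.59 [0.765 0.16  0.157]
side cup 168 193 0.74 [ 0.377 -0.012  0.077]
side capbowl 360 247 0.94 [ 0.746 -0.219  0.029]
{'t': 0.8, 'q': array([-1.24443115e+00,  1.30412430e-01,  1.48817960e+00, -3.24826714e-06,
        1.52301535e+00, -8.54061072e-02]), 'dq': array([-0.00041957,  0.0006125 , -0.00099076, -0.0006362 ,  0.00073578,
        0.00083688]), 'joint_torque': array([-1.49781786e-04, -5.59700382e+01, -4.92031074e+01,  7.71420146e-02,
        2.26574700e-02,  3.02866937e-06]), 'tool_pos': array([ 0.24015792, -0.54984715,  0.20303901]), 'orientation': array([-3.07522922e+00, -6.42246244e-01,  7.84003674e-06]), 'force': array([ 0.41445801,  0.72302043, -0.05114668]), 'wrist_torque': array([0.00288294, 0.01636391, 0.01890206]), 'gripper_force': 0.0, 'opening': 0.0931957414746911}
```

View pics/top.png

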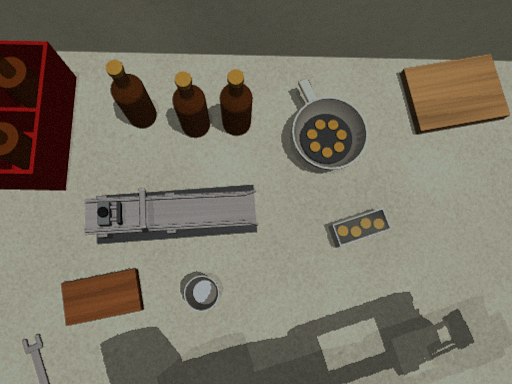

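View pics/side.png

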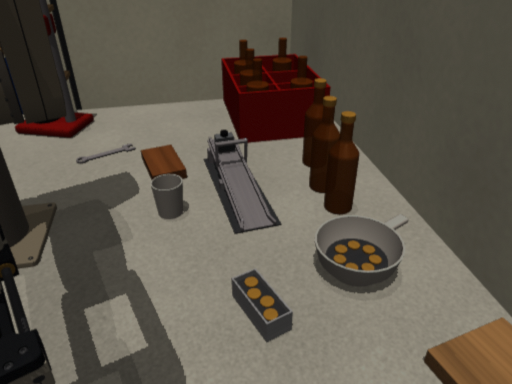

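The top view shows the ramp with its foot at (255,208), running left to the stop at (115,213) with the crossbar at x≈142. The cassette is at (361,227), the cup at (202,292) and the bottles are behind the ramp. The side view agrees.

```bash
python3 - <<'E'
from h import *
C={c:cloud(c,np.load(f'pics/{c}.npy')) for c in('top','side')}
for c,P in C.items():
    Q=P.reshape(-1,3)
    m=(abs(Q[:,0]-.515)<.08)&(abs(Q[:,1]+.325)<.1)&(Q[:,2]>.034)&(Q[:,2]<.06)
    r=cv2.minAreaRect(Q[m,:2].astype(np.float32)*1000); print(c,'cassette',r,m.sum(),Q[m,2].max())
    m=(abs(Q[:,0]-.535)<.08)&(Q[:,1]>-.12)&(Q[:,1]<.30)&(Q[:,2]>.012+ (Q[:,1]+.07).clip(0)*.1)&(Q[:,2]<.16)
    S=Q[m]; r=cv2.minAreaRect(S[:,:2].astype(np.float32)*1000); print(c,'ramp',r,m.sum())
    # cross sections
    for y in np.arange(-.09,.29,.02):
        k=S[abs(S[:,1]-y)<.006]
        if len(k)>8: print(round(y,3),len(k),'x',k[:,0].min().round(3),k[:,0].max().round(3),'z',np.percentile(k[:,2],[5,25,50,75,95]).round(4))
p=cv2.imread('pics/top.png')[180:250,75:265]; cv2.imwrite('pics/c1.png',cv2.resize(p,None,fx=4,fy=4,interpolation=cv2.INTER_CUBIC))
E
```

```text
top cassette ((520.3238525390625, -318.9820556640625), (50.03116989135742, 121.5306625366211), 19.105451583862305) 1001 0.05122623805133111
top ramp ((545.6468505859375, 94.05599212646484), (89.82856750488281, 369.3851623535156), 4.3226399421691895) 4985
-0.09 14 x 0.526 0.604 z [0.0151 0.016  0.0171 0.0177 0.0199]
-0.07 41 x 0.528 0.601 z [0.0121 0.0143 0.0181 0.0193 0.0213]
-0.05 50 x 0.527 0.599 z [0.014  0.0157 0.0202 0.0223 0.024 ]
-0.03 71 x 0.521 0.598 z [0.0159 0.0166 0.0179 0.024  0.0264]
-0.01 94 x 0.522 0.595 z [0.018  0.0189 0.0197 0.026  0.0291]
0.01 138 x 0.517 0.595 z [0.0198 0.0208 0.0219 0.0246 0.032 ]
0.03 150 x 0.516 0.591 z [0.0223 0.023  0.024  0.026  0.0348]
0.05 168 x 0.513 0.591 z [0.0243 0.0255 0.027  0.0296 0.0372]
0.07 181 x 0.511 0.59 z [0.0267 0.028  0.0295 0.0313 0.0397]
0.09 192 x 0.51 0.587 z [0.0295 0.0312 0.0325 0.0344 0.0425]
0.11 199 x 0.507 0.586 z [0.0318 0.0337 0.0351 0.0372 0.0456]
0.13 192 x 0.507 0.582 z [0.0345 0.0364 0.038  0.0397 0.0482]
0.15 316 x 0.501 0.585 z [0.038  0.0404 0.0696 0.1103 0.1125]
0.17 165 x 0.503 0.579 z [0.0405 0.0422 0
[... 1038 characters left out ...]
0256 0.0273 0.0282 0.0298 0.0387]
0.07 99 x 0.51 0.589 z [0.029  0.0303 0.0314 0.0332 0.0413]
0.09 90 x 0.508 0.586 z [0.0312 0.0328 0.0339 0.0362 0.0439]
0.11 91 x 0.506 0.585 z [0.0341 0.0359 0.037  0.0386 0.0467]
0.13 89 x 0.504 0.584 z [0.0372 0.0386 0.0399 0.0416 0.0494]
0.15 232 x 0.5 0.584 z [0.0408 0.0436 0.0719 0.1091 0.1129]
0.17 72 x 0.501 0.574 z [0.0419 0.0436 0.0448 0.046  0.0554]
0.19 65 x 0.5 0.578 z [0.0454 0.0469 0.048  0.049  0.0552]
0.21 88 x 0.497 0.575 z [0.0486 0.0505 0.0559 0.0618 0.0812]
0.23 99 x 0.489 0.573 z [0.0524 0.0801 0.09   0.0937 0.1032]
0.25 24 x 0.488 0.577 z [0.0457 0.0475 0.0573 0.0651 0.0679]
0.27 15 x 0.492 0.508 z [0.058  0.0591 0.061  0.0682 0.0701]
```

View pics/c1.png

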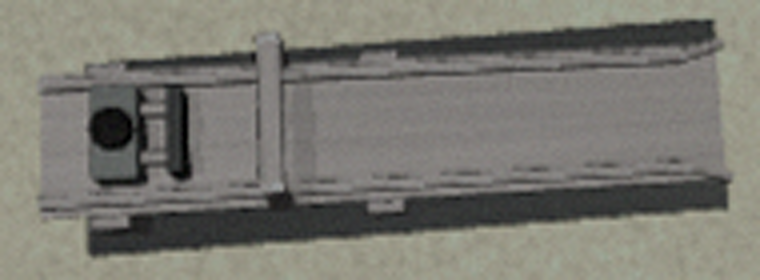

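The crop shows the stop plate face at crop (188,130) and the bar at x≈270. Next I'll fit the ramp frame precisely.

```bash
cat >> h.py <<'E'
def deckframe(yaw,foot):
    u=np.array([-np.sin(yaw),np.cos(yaw),0]); a=np.radians(8)
    x=np.cos(a)*u+np.sin(a)*np.array([0,0,1]); y=np.cross([0,0,1],u); z=np.cross(x,y)
    return np.stack([x,y,z],1),np.array(foot)
def delta(Rt,pt):
    s=robot.read_state(); R0=Rn.from_rotvec(s['orientation'])
    print('t',s['t'],'shift',R0.inv().apply(pt-s['tool_pos']).round(4),'rot',(R0.inv()*Rn.from_matrix(Rt)).as_rotvec().round(4),'F',s['force'].round(1))
E
python3 - <<'E'
from h import *
for c in('top','side'):
    Q=cloud(c,np.load(f'pics/{c}.npy')).reshape(-1,3)
    a=.094; f=np.array([.566,-.09,.007])
    for it in range(4):
        R,_=deckframe(a,f); L=(Q-f)@R
        k=L[(L[:,0]>.03)&(L[:,0]<.22)&(abs(L[:,1])<.05)]
        d=k[(abs(k[:,1])<.02)]; A=np.c_[d[:,0],np.ones(len(d))]
        d=d[abs(d[:,2])<.012]; A=np.c_[d[:,0],np.ones(len(d))]; pl=np.linalg.lstsq(A,d[:,2],rcond=None)[0]
        h=k[:,2]-np.polyval(pl,k[:,0]); r=k[(h>.0075)&(h<.013)]
        # left/right rail top lines
        cs=[np.polyfit(g[:,0],g[:,1],1) for g in (r[r[:,1]>0],r[r[:,1]<0])]
        sl=(cs[0][0]+cs[1][0])/2; off=(cs[0][1]+cs[1][1])/2
        a+=-sl*-1; f=f+R@np.array([0,off,pl[1]])
    print(c,'yaw',a,'foot',f,'plane',pl,'rails',cs,[(r[:,1]>0).sum(),(r[:,1]<0).sum()])
    L=(Q-f)@deckframe(a,f)[0]
    b=L[(L[:,2]>.058)&(L[:,2]<.075)&(abs(L[:,1])<.045)&(L[:,0]>.2)&(L[:,0]<.27)]; print('bar s',np.percentile(b[:,0],[2,50,98]),'y',np.percentile(b[:,1],[1,50,99]),'n',np.percentile(b[:,2],[2,98]))
    b=L[(abs(L[:,2])<.005)&(abs(L[:,1])<.025)&(abs(L[:,0])<.05)]; print('deck low end s',np.percentile(b[:,0],[0,1,5]))
    for n in (.012,.02,.028,.033):
        b=L[(abs(L[:,2]-n)<.004)&(abs(L[:,1])<.02)&(L[:,0]>.26)&(L[:,0]<.36)]
        if len(b): print('stop n',n,len(b),np.percentile(b[:,0],[2,20,50]).round(4))
E
```

```text
top yaw 0.09206019405863773 foot [ 0.56505103 -0.09001059  0.00644103] plane [-1.09080343e-03 -2.74973133e-11] rails [array([-0.00056717,  0.03148189]), array([ 0.00056719, -0.03148189])] [np.int64(224), np.int64(223)]
bar s [0.24260045 0.24814243 0.25399557] y [-0.04149548 -0.0003998   0.04071617] n [0.06581957 0.07297616]
deck low end s [-0.04961014 -0.0489861  -0.04543789]
stop n 0.012 17 [0.2962 0.2962 0.2963]
stop n 0.02 29 [0.296  0.3106 0.3157]
stop n 0.028 48 [0.2962 0.2964 0.3101]
stop n 0.033 165 [0.2963 0.2998 0.3182]
side yaw 0.09341588659430394 foot [ 0.56411418 -0.09031653  0.00798284] plane [1.08672642e-03 1.06207259e-12] rails [array([-0.00097083,  0.03150897]), array([ 0.00097083, -0.03150897])] [np.int64(140), np.int64(133)]
bar s [0.24295202 0.24674502 0.25675442] y [-0.04157994  0.00035748  0.04089667] n [0.0602951  0.07188217]
deck low end s [-0.04993021 -0.04887117 -0.04579067]
stop n 0.012 36 [0.2955 0.2981 0.2995]
stop n 0.02 36 [0.2969 0.2981 0.3   ]
stop n 0.028 32 [0.2967 0.3176 0.3212]
stop n 0.033 54 [0.3062 0.3193 0.3228]
```

```bash
cat >> h.py <<'E'
RD,PD=deckframe(.0927,[.5643,-.087,.0077])
def tool(yaw): # tool down, x along yaw direction
    u=np.array([-np.sin(yaw),np.cos(yaw),0]); z=np.array([0,0,-1.]); return np.stack([u,np.cross(z,u),z],1)
TD=np.stack([RD[:,0],-RD[:,1],-RD[:,2]],1)
def D(x,y,z): return PD+RD@np.array([x,y,z])
E
python3 - <<'E'
from h import *
delta(tool(.333),[.520,-.318,.130])
delta(tool(.333),[.520,-.318,.028])
E
```

```text
t 0.8 shift [ 0.3492 -0.1005  0.073 ] rot [-0.    -0.    -1.492] F [ 0.4  0.7 -0.1]
t 0.8 shift [ 0.3492 -0.1005  0.175 ] rot [-0.    -0.    -1.492] F [ 0.4  0.7 -0.1]
```

Request:
move_arm(deltas=[0.349,-0.1,0.073,0,0,-1.492,1,0.349,-0.1,0.073,0,0,-1.492,1,0.349,-0.1,0.073,0,0,-1.492,1,0.349,-0.1,0.073,0,0,-1.492,1,0.349,-0.1,0.073,0,0,-1.492,1,0.349,-0.1,0.073,0,0,-1.492,1,0.349,-0.1,0.073,0,0,-1.492,1,0.349,-0.1,0.073,0,0,-1.492,1,0.349,-0.1,0.073,0,0,-1.492,1,0.349,-0.1,0.073,0,0,-1.492,1,0.349,-0.1,0.073,0,0,-1.492,1,0.349,-0.1,0.073,0,0,-1.492,1], squeeze=15)

```text
t: 2.3
tool_pos: [0.5198, -0.3187, 0.1301]
orientation: [1.825, 2.557, 0.0]
force: [-0.8, -0.0, -0.5]
opening: 0.0928
gripper_force: 0.0
```

```bash
python3 - <<'E'
from h import *
delta(tool(.333),[.520,-.318,.028])
save('wrist','w1'); print(robot.recognise('wrist','cassette')[:2])
m=robot.camera_model('wrist'); print(m)
E
```

```text
t 2.3 shift [0.0006 0.0004 0.1021] rot [ 0.0001  0.     -0.0016] F [-0.8 -0.  -0.5]
[{'uv': [254.7, 182.8], 'confidence': 0.67}]
{'K': array([[297.31863964,   0.        , 252.64171713],
       [  0.        , 297.31863964, 188.66261315],
       [  0.        ,   0.        ,   1.        ]]), 'tool_from_camera': array([[-2.03572961e-04, -9.61408725e-01, -2.75124014e-01,
         7.57516334e-02],
       [ 9.99999599e-01, -4.35747723e-04,  7.82769850e-04,
         5.63397061e-04],
       [-8.72446426e-04, -2.75123744e-01,  9.61408427e-01,
        -1.81364287e-01],
       [ 0.00000000e+00,  0.00000000e+00,  0.00000000e+00,
         1.00000000e+00]])}
```

View pics/w1.png

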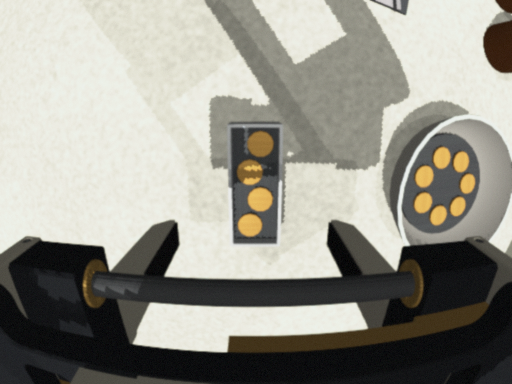

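The cassette sits centred and aligned between the fingers at about (256,183). I'll descend and grip.

Request:
move_arm(deltas=[0,0,0.05,0,0,0,1,0,0,0.085,0,0,0,1,0,0,0.102,0,0,0,1,0,0,0.102,0,0,0,1,0,0,0.102,0,0,0,0.4,0,0,0.102,0,0,0,0.4,0,0,0.102,0,0,0,0.4,0,0,0.102,0,0,0,0.4,0,0,0.102,0,0,0,0.4,0,0,0.102,0,0,0,0.4,0,0,0.102,0,0,0,0.4,0,0,0.102,0,0,0,0.4], squeeze=20)

```text
t: 3.9
tool_pos: [0.5206, -0.3185, 0.0284]
orientation: [1.822, 2.558, 0.001]
force: [3.4, 1.3, 2.4]
opening: 0.0489
gripper_force: 20.0
```

```bash
python3 - <<'E'
from h import *
print(robot.read_state()['tool_pos'])
delta(TD,D(.085,0,.028+.06))
E
```

```text
[ 0.52055938 -0.31854366  0.02843323]
t 3.9 shift [ 0.2743  0.1342 -0.0783] rot [-0.0158  0.1395  0.2401] F [3.4 1.3 2.4]
```

Request:
move_arm(deltas=[0,0,-0.04,0,0,0,0.4,0,0,-0.078,0,0,0,0.4,0.05,0.025,-0.078,-0.003,0.028,0.048,0.4,0.1,0.05,-0.078,-0.006,0.056,0.096,0.4,0.15,0.075,-0.078,-0.009,0.084,0.144,0.4,0.2,0.1,-0.078,-0.012,0.112,0.192,0.4,0.25,0.122,-0.078,-0.014,0.13,0.22,0.4,0.274,0.134,-0.078,-0.016,0.139,0.24,0.4,0.274,0.134,-0.078,-0.016,0.139,0.24,0.4,0.274,0.134,-0.078,-0.016,0.139,0.24,0.4])

```text
t: 5.15
tool_pos: [0.5562, -0.0165, 0.1051]
orientation: [-2.043, -2.242, -0.139]
force: [0.1, 0.0, -3.3]
opening: 0.0486
gripper_force: 20.0
```

```bash
python3 - <<'E'
from h import *
delta(TD,D(.085,0,.028))
save('wrist','w2'); save('top','t2')
E
```

```text
t 5.15 shift [0.0012 0.0017 0.0586] rot [-0.0028  0.0006 -0.0001] F [ 0.1  0.  -3.3]
```

View pics/w2.png

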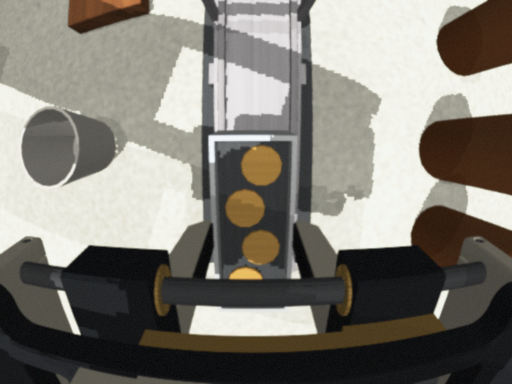

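The cassette is held square, centred near column 253, while the rails are centred near column 257. I'll measure that offset with the wrist depth.

```bash
cat >> h.py <<'E'
def wcloud(d):
    m=robot.camera_model('wrist');K=m['K'];T=m['tool_from_camera']
    v,u=np.mgrid[:d.shape[0],:d.shape[1]]; x=u-K[0,2]; y=v-K[1,2]; r=np.hypot(x,y)+1e-9; th=r/K[0,0]
    k=np.tan(th)/r*d; c=np.stack([x*k,y*k,d],-1); return c@T[:3,:3].T+T[:3,3]
E
python3 - <<'E'
from h import *
d=np.load('pics/wrist.npy'); L=wcloud(d)
L=L[d>0]
s=robot.read_state(); W=Rn.from_rotvec(s['orientation']).apply(L)+s['tool_pos']
G=(W-PD)@RD
d=G[(G[:,0]>.16)&(G[:,0]<.22)&(abs(G[:,1])<.02)&(abs(G[:,2])<.015)]; n0=np.median(d[:,2]); print('deck n',n0,np.polyfit(d[:,0],d[:,2],1))
for lo in(.15,.18,.21):
    k=G[(G[:,0]>lo)&(G[:,0]<lo+.03)&(abs(G[:,1])<.055)]; h=k[:,2]-n0; r=k[(h>.0075)&(h<.013)]
    a,b=r[r[:,1]>0,1],r[r[:,1]<0,1]; print(lo,len(a),len(b),'mid',(np.median(a)+np.median(b))/2,np.median(a),np.median(b))
c=G[(G[:,2]>.09)&(G[:,2]<.13)&(abs(G[:,1])<.05)&(G[:,0]<.16)&(G[:,0]>.05)]
c=G[(abs(G[:,1])<.04)&(G[:,0]<.17)&(G[:,0]>.09)&(G[:,2]>.06)]; print('cassette top',np.percentile(c,[1,50,99],axis=0).round(4))
b=G[(abs(G[:,2]-.07)<.005)&(G[:,0]>.22)&(G[:,0]<.27)]; print('bar',np.percentile(b,[2,50,98],axis=0).round(4) if len(b) else 0)
E
```

```text
deck n -0.0005820284489842626 [ 0.00058701 -0.00069415]
0.15 236 243 mid -0.0035792071921229955 0.027592431901139886 -0.03475084628538588
0.18 236 233 mid -0.003866272868902435 0.027437813013809775 -0.035170358751614644
0.21 241 240 mid -0.003992187546374938 0.027485233205655966 -0.03546960829840584
cassette top [[ 9.080e-02 -3.910e-02  9.050e-02]
 [ 1.064e-01 -1.000e-04  2.095e-01]
 [ 1.425e-01  3.910e-02  2.301e-01]]
bar [[ 0.231  -0.2292  0.0652]
 [ 0.2478 -0.2156  0.0697]
 [ 0.2686 -0.2117  0.0748]]
```

```bash
python3 - <<'E'
from h import *
s=robot.read_state(); T=Rn.from_rotvec(s['orientation']); print('tool in deck',((s['tool_pos']-PD)@RD).round(4))
save('side','s2')
d=np.load('pics/wrist.npy'); W=T.apply(wcloud(d)[d>0])+s['tool_pos']
C={'wrist':W,'top':cloud('top',np.load('pics/top.npy')).reshape(-1,3),'side':cloud('side',np.load('pics/side.npy')).reshape(-1,3)}
for c,Q in C.items():
    G=(Q-PD)@RD
    for lo in np.arange(.01,.16,.015):
        k=G[(G[:,0]>lo)&(G[:,0]<lo+.015)&(abs(G[:,1])<.045)&(G[:,2]>.075)&(G[:,2]<.115)]
        if len(k)>8: print(c,'cass',lo.round(3),len(k),np.percentile(k[:,1],[1,50,99]).round(4),np.percentile(k[:,2],[1,50,99]).round(3))
    k=G[(G[:,0]>.15)&(G[:,0]<.22)&(abs(G[:,1])<.055)&(G[:,2]>.007)&(G[:,2]<.013)]; a,b=k[k[:,1]>0,1],k[k[:,1]<0,1]
    if len(a)*len(b): print(c,'rails',np.median(a),np.median(b),(np.median(a)+np.median(b))/2)
E
```

```text
tool in deck [0.0834 0.0012 0.0871]
wrist cass 0.01 148 [-0.024   0.0012  0.0249] [0.103 0.104 0.106]
wrist cass 0.025 232 [-0.0239  0.0001  0.0249] [0.102 0.104 0.106]
wrist cass 0.04 932 [-0.0235  0.0001  0.0243] [0.09  0.094 0.104]
wrist cass 0.055 1460 [-0.0239  0.0014  0.0251] [0.091 0.095 0.105]
wrist cass 0.07 1831 [-0.0239 -0.0005  0.0246] [0.09  0.094 0.113]
wrist cass 0.085 2145 [-0.0345  0.0001  0.035 ] [0.09  0.096 0.114]
wrist cass 0.1 2058 [-0.0242  0.0013  0.0251] [0.09  0.093 0.104]
wrist cass 0.115 2137 [-0.0243  0.0001  0.0249] [0.089 0.095 0.103]
wrist cass 0.13 2083 [-0.0243  0.      0.0249] [0.079 0.095 0.104]
wrist rails 0.027488617953896195 -0.03521565564470269 -0.003863518845403249
top cass 0.025 9 [0.0153 0.0206 0.0279] [0.093 0.104 0.108]
top cass 0.1 108 [-0.0225 -0.0038  0.0278] [0.086 0.092 0.103]
top cass 0.115 189 [-0.021   0.0043  0.0278] [0.085 0.094 0.105]
top cass 0.13 71 [-0.0044  0.0191  0.0278] [0.079 0.093 0.104]
top rails 0.030611687847840206 -0.032157429979109885 -0.0007728710656348392
side cass 0.01 111 [-0.0204  0.0028  0.0274] [0.075 0.09  0.107]
side cass 0.025 209 [-0.0215  0.0077  0.0287] [0.076 0.096 0.107]
side cass 0.04 116 [-0.021   0.0068  0.0288] [0.077 0.099 0.108]
side cass 0.055 116 [-0.0212  0.0004  0.0287] [0.076 0.097 0.107]
side cass 0.07 135 [-0.0323  0.0077  0.0379] [0.078 0.099 0.115]
side cass 0.085 111 [-0.0214  0.0039  0.0284] [0.078 0.096 0.11 ]
side cass 0.1 75 [-0.021  -0.0062  0.028 ] [0.08  0.096 0.106]
side cass 0.115 80 [-0.0214 -0.0045  0.0284] [0.075 0.097 0.105]
side cass 0.13 95 [-0.0213 -0.0053  0.0108] [0.092 0.098 0.105]
```

View pics/t2.png

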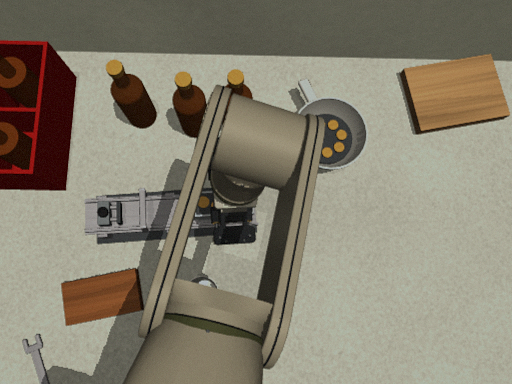

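In the top, side and wrist views the cassette is about 4 mm off the rail centre, on the deck +y side. I'll shift by that and lower to just above the deck.

Request:
move_arm(deltas=[0.001,0.004,0.015,-0.003,0,0,0.4,0.001,0.004,0.03,-0.003,0,0,0.4,0.001,0.004,0.045,-0.003,0,0,0.4,0.001,0.004,0.054,-0.003,0,0,0.4,0.001,0.004,0.056,-0.003,0,0,0.4,0.001,0.004,0.056,-0.003,0,0,0.4])

```text
t: 6.05
tool_pos: [0.5604, -0.0066, 0.0509]
orientation: [-2.046, -2.244, -0.146]
force: [1.0, 0.5, -4.2]
opening: 0.0484
gripper_force: 20.0
```

```bash
sed -i 's/^RD,PD=.*/RD,PD=deckframe(.0927,[.5643,-.087,.0077]); PD=PD+RD@np.array([.0028,-.0035,-.0005])/' h.py; cat >> h.py <<'E'
def wdeck():
    s=robot.read_state(); save('wrist','tmp'); d=np.load('pics/wrist.npy')
    W=Rn.from_rotvec(s['orientation']).apply(wcloud(d)[d>0])+s['tool_pos']; return (W-PD)@RD
def st():
    s=robot.read_state(); print('t',round(s['t'],2),'tool in deck',((s['tool_pos']-PD)@RD).round(4),'F deck',(s['force']@RD).round(2),'open',round(s['opening'],4))
E
python3 - <<'E'
from h import *
st(); G=wdeck()
for lo in np.arange(.01,.14,.03):
    k=G[(G[:,0]>lo)&(G[:,0]<lo+.03)&(abs(G[:,1])<.03)&(G[:,2]>.025)&(G[:,2]<.056)]
    print('cass',lo.round(3),len(k),np.percentile(k[:,1],[1,99]).round(4),np.percentile(k[:,2],[99]).round(4))
for lo in (.15,.18,.21):
    k=G[(G[:,0]>lo)&(G[:,0]<lo+.03)&(abs(G[:,1])<.055)&(G[:,2]>.007)&(G[:,2]<.013)]; a,b=k[k[:,1]>0,1],k[k[:,1]<0,1]
    print('rails',lo,(np.median(a)+np.median(b))/2)
d=G[(G[:,0]>.16)&(G[:,0]<.22)&(abs(G[:,1])<.02)&(abs(G[:,2])<.006)]; print('deck n',np.median(d[:,2]))
delta(TD,D(.082,0,.028))
E
```

```text
t 6.05 tool in deck [ 0.0828 -0.      0.0321] F deck [-0.18 -1.09 -4.18] open 0.0484
cass 0.01 382 [-0.0253  0.0239] [0.0505]
cass 0.04 2454 [-0.0252  0.0237] [0.0495]
cass 0.07 3736 [-0.026   0.0259] [0.0546]
cass 0.1 4197 [-0.0254  0.0238] [0.0487]
cass 0.13 1964 [-0.0254  0.0237] [0.0488]
rails 0.15 0.000409651163649747
rails 0.18 0.00018859731961107934
rails 0.21 0.0002921035515996047
deck n -0.0005666594198055203
t 6.1 shift [-0.0007 -0.0003  0.0045] rot [0.0031 0.0003 0.0001] F [ 0.7  0.3 -4.3]
```

Request:
move_arm(deltas=[0,-0.001,0.002,0.003,0,0,0.4,0,-0.001,0.003,0.003,0,0,0.4,0,-0.001,0.004,0.003,0,0,0.4,0,-0.001,0.0045,0.003,0,0,0.4,0,-0.001,0.0045,0.003,0,0,0.4])

```text
t: 6.72
tool_pos: [0.5593, -0.0063, 0.0468]
orientation: [-2.044, -2.243, -0.142]
force: [-2.2, -0.5, 3.5]
opening: 0.0488
gripper_force: 20.0
```

Contact is made, so I'll release and then rise.

Request:
move_arm(deltas=[0,0,-0.0005,0,0,0,0.6,0,0,-0.0005,0,0,0,0.7,0,0,-0.0005,0,0,0,0.8,0,0,-0.0005,0,0,0,0.8,0,0,-0.0005,0,0,0,0.8,0,0,-0.03,0,0,0,0.8,0,0,-0.07,0,0,0,0.8,0,0,-0.07,0,0,0,0.8])

```text
t: 7.72
tool_pos: [0.5629, -0.0166, 0.1197]
orientation: [-2.048, -2.247, -0.148]
force: [0.5, -0.8, -0.1]
opening: 0.0742
gripper_force: 0.0
```

```bash
python3 - <<'E'
from h import *
st(); G=wdeck()
for lo in np.arange(.01,.15,.02):
    k=G[(G[:,0]>lo)&(G[:,0]<lo+.02)&(abs(G[:,1])<.027)&(G[:,2]>.035)&(G[:,2]<.05)]
    if len(k):print('cass',lo.round(3),len(k),np.percentile(k[:,1],[1,99]).round(4),np.percentile(k[:,2],[99]).round(4), 's',k[:,0].min().round(4),k[:,0].max().round(4))
for lo in (.15,.18,.21):
    k=G[(G[:,0]>lo)&(G[:,0]<lo+.03)&(abs(G[:,1])<.055)&(G[:,2]>.007)&(G[:,2]<.013)]; a,b=k[k[:,1]>0,1],k[k[:,1]<0,1]
    print('rails',lo,(np.median(a)+np.median(b))/2)
for n in (.012,.02,.028,.034):
    b=G[(abs(G[:,2]-n)<.004)&(abs(G[:,1])<.02)&(G[:,0]>.26)&(G[:,0]<.36)]
    if len(b): print('stop n',n,len(b),np.percentile(b[:,0],[2,20,50]).round(4))
delta(TD,D(-.04,0,.095)); delta(TD,D(-.04,0,.026))
E
```

```text
t 7.72 tool in deck [ 0.0823 -0.0017  0.1016] F deck [-0.87 -0.37  0.  ] open 0.0742
cass 0.01 438 [-0.0243  0.0241] [0.0456] s 0.0223 0.0299
cass 0.03 595 [-0.0248  0.0246] [0.0455] s 0.0302 0.05
cass 0.05 564 [-0.0247  0.0253] [0.0454] s 0.05 0.07
cass 0.07 572 [-0.0245  0.025 ] [0.0455] s 0.07 0.0899
cass 0.09 772 [-0.0247  0.025 ] [0.0456] s 0.0901 0.11
cass 0.11 757 [-0.0245  0.0252] [0.0455] s 0.11 0.13
cass 0.13 541 [-0.0249  0.0243] [0.0461] s 0.13 0.1429
rails 0.15 0.0005397824448200913
rails 0.18 0.0005610059267102639
rails 0.21 0.00022371368256292323
t 7.775 shift [-0.1225 -0.0003  0.0044] rot [0.0028 0.0011 0.0001] F [ 0.5 -0.   0.4]
t 7.775 shift [-0.1224 -0.0005  0.0734] rot [0.0028 0.0011 0.0001] F [ 0.5 -0.   0.4]
```

View pics/tmp.png

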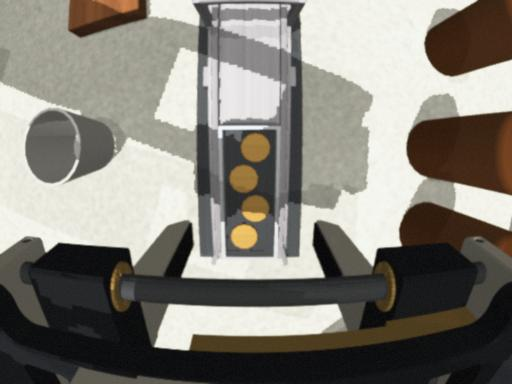

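The cassette lies flat and centred between the rails at s≈0.083 (low end at 0.0226). Next: closed fingers behind its low end.

Request:
move_arm(deltas=[-0.05,-0.0015,0,0.003,0.001,0,0.4,-0.1,-0.0015,0,0.003,0.001,0,0,-0.1,-0.0015,0,0.003,0.001,0,0,-0.1,-0.0015,0.02,0.003,0.001,0,0,-0.1,-0.0015,0.05,0.003,0.001,0,0,-0.1,-0.0015,0.07,0.003,0.001,0,0,-0.1,-0.0015,0.0755,0.003,0.001,0,0,-0.1,-0.0015,0.0755,0.003,0.001,0,0,-0.1,-0.0015,0.0755,0.003,0.001,0,0], squeeze=10)

```text
t: 8.9
tool_pos: [0.5677, -0.1044, 0.0281]
orientation: [-2.043, -2.243, -0.141]
force: [0.3, -0.6, -0.1]
opening: 0.0007
gripper_force: 0.0
```

```bash
python3 - <<'E'
from h import *
st(); delta(TD,D(.011,0,.025))
E
```

```text
t 8.9 tool in deck [-0.0174  0.0017  0.0231] F deck [-0.65 -0.27  0.01] open 0.0007
t 8.9 shift [ 0.0284  0.0017 -0.0019] rot [-0.002  -0.0001  0.0002] F [ 0.3 -0.6 -0.1]
```

Request:
move_arm(deltas=[0.012,0.0015,-0.001,-0.002,0,0,0,0.024,0.0015,-0.0015,-0.002,0,0,0,0.03,0.0015,-0.0015,-0.002,0,0,0,0.035,0.0015,-0.0015,-0.002,0,0,0,0.042,0.0015,-0.0015,-0.002,0,0,0,0.05,0.0015,-0.0015,-0.002,0,0,0,0.058,0.0015,-0.0015,-0.002,0,0,0,0.066,0.0015,-0.0015,-0.002,0,0,0,0.074,0.0015,-0.0015,-0.002,0,0,0,0.082,0.0015,-0.0015,-0.002,0,0,0,0.09,0.0015,-0.0015,-0.002,0,0,0,0.098,0.0015,-0.0015,-0.002,0,0,0])

```text
t: 10.4
tool_pos: [0.5595, -0.0077, 0.0424]
orientation: [-2.044, -2.242, -0.142]
force: [0.2, -5.2, 1.4]
opening: 0.0002
gripper_force: 2.5
```

```bash
python3 - <<'E'
from h import *
st(); G=wdeck()
for lo in np.arange(.08,.26,.02):
    k=G[(G[:,0]>lo)&(G[:,0]<lo+.02)&(abs(G[:,1])<.027)&(G[:,2]>.035)&(G[:,2]<.05)]
    if len(k)>20:print('cass',lo.round(3),len(k),np.percentile(k[:,1],[1,99]).round(4), 's',k[:,0].min().round(4),k[:,0].max().round(4))
k=G[(G[:,0]>.2)&(G[:,0]<.23)&(abs(G[:,1])<.055)&(G[:,2]>.007)&(G[:,2]<.013)]; a,b=k[k[:,1]>0,1],k[k[:,1]<0,1]
print('rails',(np.median(a)+np.median(b))/2)
delta(TD,D(.15,0,.025))
E
```

```text
t 10.4 tool in deck [0.0807 0.001  0.0238] F deck [-4.98  0.33  2.11] open 0.0002
cass 0.08 1242 [-0.0245  0.0247] s 0.0874 0.1
cass 0.1 1693 [-0.0245  0.0252] s 0.1001 0.12
cass 0.12 1542 [-0.0246  0.0249] s 0.12 0.14
cass 0.14 1541 [-0.0245  0.025 ] s 0.14 0.16
cass 0.16 1612 [-0.0244  0.025 ] s 0.16 0.18
cass 0.18 1839 [-0.0244  0.025 ] s 0.18 0.2
cass 0.2 1044 [-0.0244  0.0248] s 0.2 0.2096
rails 0.00034705579572985937
t 10.45 shift [ 0.0684  0.0009 -0.0011] rot [-0.0013 -0.0008 -0.0001] F [ 0.3 -2.5  1.6]
```

Pushing well; it takes about 5 N with the cassette square.

Request:
move_arm(deltas=[0.007,0.0005,0,0,0,0,0,0.014,0.0005,0,0,0,0,0,0.021,0.0005,0,0,0,0,0,0.028,0.0005,0,0,0,0,0,0.035,0.0005,0,0,0,0,0,0.042,0.0005,0,0,0,0,0,0.049,0.0005,0,0,0,0,0,0.056,0.0005,0,0,0,0,0,0.062,0.0005,0,0,0,0,0,0.068,0.0005,0,0,0,0,0,0.07,0.0005,0,0,0,0,0])

```text
t: 11.82
tool_pos: [0.5535, 0.0613, 0.0521]
orientation: [-2.044, -2.242, -0.141]
force: [0.5, -6.2, 2.3]
opening: 0.0005
gripper_force: 2.7
```

```bash
python3 - <<'E'
from h import *
st(); G=wdeck(); p=cv2.imread('pics/tmp.png'); cv2.imwrite('pics/w5.png',cv2.resize(p[0:260,130:390],None,fx=2.3,fy=2.3,interpolation=cv2.INTER_CUBIC))
k=G[(abs(G[:,1])<.023)&(G[:,2]>.04)&(G[:,2]<.05)&(G[:,0]<.3)]; print('cass',np.percentile(k[:,0],[0,100]))
for n in (.012,.02,.028,.034):
    b=G[(abs(G[:,2]-n)<.004)&(abs(G[:,1])<.02)&(G[:,0]>.26)&(G[:,0]<.36)]
    if len(b): print('stop n',n,len(b),np.percentile(b[:,0],[2,20,50]).round(4))
for c in ('top','side'):
    save(c,c+'5'); Q=(cloud(c,np.load(f'pics/{c}.npy')).reshape(-1,3)-PD)@RD
    k=Q[(abs(Q[:,1])<.018)&(Q[:,0]>.255)&(Q[:,0]<.33)&(Q[:,2]>-.004)]; 
    if len(k): h=np.histogram(k[:,0],np.arange(.255,.33,.003)); print(c,[(round(e,3),round(float(np.median(k[(k[:,0]>=e)&(k[:,0]<e+.003),2])),3)) for e,n in zip(h[1],h[0]) if n>1])
E
```

```text
t 11.82 tool in deck [0.1506 0.0006 0.0238] F deck [-5.89  0.11  3.12] open 0.0005
cass [0.15728534 0.27931994]
stop n 0.012 210 [0.2901 0.2904 0.2907]
stop n 0.02 253 [0.2902 0.2905 0.2907]
stop n 0.028 333 [0.2691 0.2903 0.2906]
stop n 0.034 1957 [0.2604 0.2638 0.2697]
top [(np.float64(0.288), 0.027), (np.float64(0.291), 0.035), (np.float64(0.294), 0.035), (np.float64(0.297), 0.035), (np.float64(0.3), 0.025), (np.float64(0.303), 0.022), (np.float64(0.306), 0.0), (np.float64(0.309), 0.022), (np.float64(0.312), 0.032), (np.float64(0.315), 0.037), (np.float64(0.318), 0.045), (np.float64(0.321), 0.046), (np.float64(0.324), 0.045), (np.float64(0.327), 0.047)]
side [(np.float64(0.255), 0.036), (np.float64(0.258), 0.036), (np.float64(0.261), 0.035), (np.float64(0.264), 0.033), (np.float64(0.309), 0.033), (np.float64(0.312), 0.031), (np.float64(0.315), 0.029)]
```

View pics/w5.png

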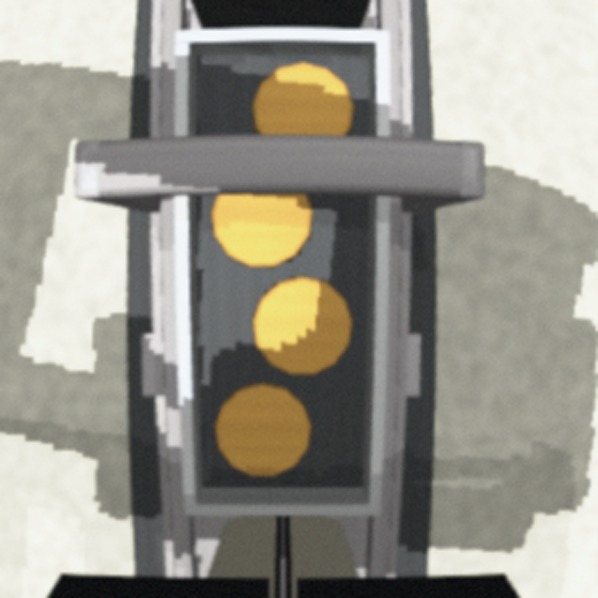

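The cassette passes under the bar with the stop about 12 mm ahead. I'll creep from here.

Request:
move_arm(deltas=[0.002,0,0,0,0,0,0,0.004,0,0,0,0,0,0,0.006,0,0,0,0,0,0,0.008,0,0,0,0,0,0,0.009,0,0,0,0,0,0,0.01,0,0,0,0,0,0])

```text
t: 12.72
tool_pos: [0.5526, 0.0708, 0.0534]
orientation: [-2.044, -2.242, -0.141]
force: [0.4, -6.1, 2.1]
opening: 0.0003
gripper_force: 2.8
```

```bash
cat > look.py <<'E'
from h import *
st(); G=wdeck()
k=G[(abs(G[:,1])<.02)&(G[:,2]>.043)&(G[:,2]<.05)&(G[:,0]<.32)&(G[:,0]>.24)]; print('cass top end',np.percentile(k[:,0],[97,99,100]).round(4))
b=G[(G[:,2]>.008)&(G[:,2]<.034)&(abs(G[:,1])<.02)&(G[:,0]>.285)&(G[:,0]<.31)]
print('face',len(b),np.percentile(b[:,0],[2,50]).round(4) if len(b) else 0)
b=G[(abs(G[:,2]-.036)<.003)&(abs(G[:,1])<.02)&(G[:,0]>.285)&(G[:,0]<.315)]
print('plate top',len(b),np.percentile(b[:,0],[2,50,98]).round(4) if len(b) else 0)
E
python3 look.py
```

```text
t 12.72 tool in deck [0.1602 0.0005 0.0237] F deck [-5.73  0.21  2.94] open 0.0003
cass top end [0.2887 0.2888 0.289 ]
face 185 [0.2851 0.286 ]
plate top 958 [0.2853 0.294  0.2983]
```

Request:
move_arm(deltas=[0.0005,0,0,0,0,0,0,0.001,0,0,0,0,0,0,0.0015,0,0,0,0,0,0,0.002,0,0,0,0,0,0])

```text
t: 13.28
tool_pos: [0.5524, 0.0727, 0.0537]
orientation: [-2.044, -2.242, -0.141]
force: [0.8, -6.5, 2.9]
opening: 0.0005
gripper_force: 2.9
```

Request:
move_arm(deltas=[0.0005,0,0,0,0,0,0,0.001,0,0,0,0,0,0])

```text
t: 13.52
tool_pos: [0.5523, 0.0735, 0.0538]
orientation: [-2.044, -2.242, -0.141]
force: [0.2, -6.4, 2.9]
opening: 0.0008
gripper_force: 3.4
```

```bash
python3 look.py
```

```text
t 13.53 tool in deck [0.163  0.0006 0.0238] F deck [-5.96  0.37  3.74] open 0.0008
cass top end [0.2914 0.2916 0.2918]
face 479 [0.2851 0.288 ]
plate top 930 [0.2853 0.2949 0.299 ]
```

Request:
move_arm(deltas=[0.0005,0,0,0,0,0,0,0.001,0,0,0,0,0,0])

```text
t: 13.82
tool_pos: [0.5523, 0.0743, 0.0539]
orientation: [-2.044, -2.242, -0.141]
force: [0.3, -7.4, 1.7]
opening: 0.0007
gripper_force: 3.9
```

Request:
move_arm(deltas=[0.0005,0,0,0,0,0,0,0.001,0,0,0,0,0,0])

```text
t: 14.08
tool_pos: [0.5522, 0.0751, 0.054]
orientation: [-2.045, -2.242, -0.14]
force: [0.8, -9.3, 2.6]
opening: 0.0003
gripper_force: 4.3
```

```bash
python3 look.py
```

```text
t 14.07 tool in deck [0.1646 0.0005 0.0238] F deck [-8.88  0.09  3.91] open 0.0003
cass top end [0.2929 0.2932 0.2933]
face 588 [0.2852 0.2889]
plate top 1051 [0.2853 0.2906 0.3005]
```

Request:
move_arm(deltas=[0.0005,0,0,0,0,0,0,0.001,0,0,0,0,0,0,0.0013,0,0,0,0,0,0])

```text
t: 14.5
tool_pos: [0.5521, 0.0761, 0.0542]
orientation: [-2.045, -2.243, -0.14]
force: [1.3, -10.6, 2.5]
opening: 0.0005
gripper_force: 4.9
```

```bash
python3 look.py
```

```text
t 14.5 tool in deck [0.1656 0.0006 0.0238] F deck [-10.18  -0.31   3.91] open 0.0005
cass top end [0.2939 0.2942 0.2943]
face 640 [0.2852 0.2895]
plate top 1151 [0.2853 0.2911 0.3016]
```

About 3.3 to 3.6 mm pressed in. Withdrawing slowly.

Request:
move_arm(deltas=[-0.0003,0,0,0,0,0,0,-0.0006,0,0,0,0,0,0,-0.0009,0,0,0,0,0,0,-0.0012,0,0,0,0,0,0,-0.0015,0,0,0,0,0,0,-0.0018,0,0,0,0,0,0,-0.0021,0,0,0,0,0,0,-0.0024,0,0,0,0,0,0,-0.0028,0,0,0,0,0,0,-0.0033,0,0,0,0,0,0,-0.004,0,0,0,0,0,0,-0.005,0,0,0,0,0,0])

```text
t: 16.05
tool_pos: [0.5523, 0.0727, 0.0535]
orientation: [-2.043, -2.242, -0.142]
force: [-0.3, 0.5, 0.3]
opening: 0.0001
gripper_force: 0.0
```

Request:
move_arm(deltas=[-0.005,0,0,0,0,0,0,-0.015,0,0,0,0,0,0,-0.03,0,0,0,0,0,0,-0.05,0,0,0,0,0,0,-0.06,0,0,0,0,0,0,-0.06,0,-0.03,0,0,0,0,-0.06,0,-0.06,0,0,0,0,-0.06,0,-0.06,0,0,0,0])

```text
t: 17.05
tool_pos: [0.561, 0.004, 0.1073]
orientation: [-2.047, -2.244, -0.147]
force: [1.2, 0.3, -0.2]
opening: 0.0002
gripper_force: 0.0
```

```bash
python3 - <<'E'
import look
from h import *
G=wdeck()
for lo in np.arange(.16,.30,.025):
    k=G[(G[:,0]>lo)&(G[:,0]<lo+.025)&(abs(G[:,1])<.027)&(G[:,2]>.04)&(G[:,2]<.05)]
    if len(k)>10: print('cass',lo.round(3),len(k),np.percentile(k[:,1],[1,99]).round(4),np.percentile(k[:,2],[50,99]).round(4),'s',k[:,0].min().round(4),k[:,0].max().round(4))
p=cv2.imread('pics/tmp.png'); cv2.imwrite('pics/w6.png',cv2.resize(p[0:220,130:390],None,fx=2.3,fy=2.3,interpolation=cv2.INTER_CUBIC))
E
```

```text
t 17.05 tool in deck [ 0.1011 -0.0016  0.0865] F deck [ 0.2  -1.23 -0.27] open 0.0002Traceback (most recent call last):
  File "<stdin>", line 1, in <module>
  File "look.py", line 3, in <module>
    k=G[(abs(G[:,1])<.02)&(G[:,2]>.043)&(G[:,2]<.05)&(G[:,0]<.32)&(G[:,0]>.24)]; print('cass top end',np.percentile(k[:,0],[97,99,100]).round(4))
                                                                                                      ~~~~~~~~~~~~~^^^^^^^^^^^^^^^^^^^^
    return _quantile_unchecked(
        a, q, axis, out, overwrite_input, method, keepdims, weights)
    return _ureduce(a,
                    func=_quantile_ureduce_func,
    ...<5 lines>...
                    overwrite_input=overwrite_input,
                    method=method)
    r = func(a, **kwargs)
    result = _quantile(arr,
                       quantiles=q,
    ...<2 lines>...
                       out=out,
                       weights=wgt)
    slices_having_nans = np.isnan(arr[-1, ...])
                                  ~~~^^^^^^^^^
IndexError: index -1 is out of bounds for axis 0 with size 0
```

```bash
python3 - <<'E'
from h import *
G=wdeck()
for lo in np.arange(.15,.30,.02):
    k=G[(G[:,0]>lo)&(G[:,0]<lo+.02)&(abs(G[:,1])<.027)&(G[:,2]>.038)&(G[:,2]<.05)]
    if len(k)>10: print('cass',lo.round(3),len(k),np.percentile(k[:,1],[1,99]).round(4),np.percentile(k[:,2],[50,99]).round(4),'s',k[:,0].min().round(4),k[:,0].max().round(4))
for c in('top','side'):
    save(c,c+'6'); Q=(cloud(c,np.load(f'pics/{c}.npy')).reshape(-1,3)-PD)@RD
    b=Q[(Q[:,2]>.028)&(Q[:,2]<.05)&(abs(Q[:,1])<.03)&(Q[:,0]>.15)&(Q[:,0]<.24)]; print(c,len(b),np.percentile(b[:,0],[1]))
t=cv2.imread('pics/top6.png')[170:250,75:265]; w=cv2.imread('pics/tmp.png')[0:160,100:400]
cv2.imwrite('pics/c6.png',np.vstack([cv2.resize(t,(760,320),interpolation=cv2.INTER_CUBIC),cv2.resize(w,(760,270))]))
E
```

```text
cass 0.17 561 [-0.0246  0.025 ] [0.0442 0.0459] s 0.1726 0.1896
cass 0.19 372 [-0.0252  0.0249] [0.0437 0.0456] s 0.19 0.2099
cass 0.21 386 [-0.0252  0.0249] [0.0435 0.0458] s 0.2102 0.23
cass 0.23 221 [-0.0253  0.0249] [0.0437 0.0457] s 0.2301 0.2435
cass 0.25 39 [-0.0249  0.0245] [0.0442 0.0465] s 0.2575 0.2621
top 272 [0.2101873]
side 310 [0.17202516]
```

View pics/c6.png

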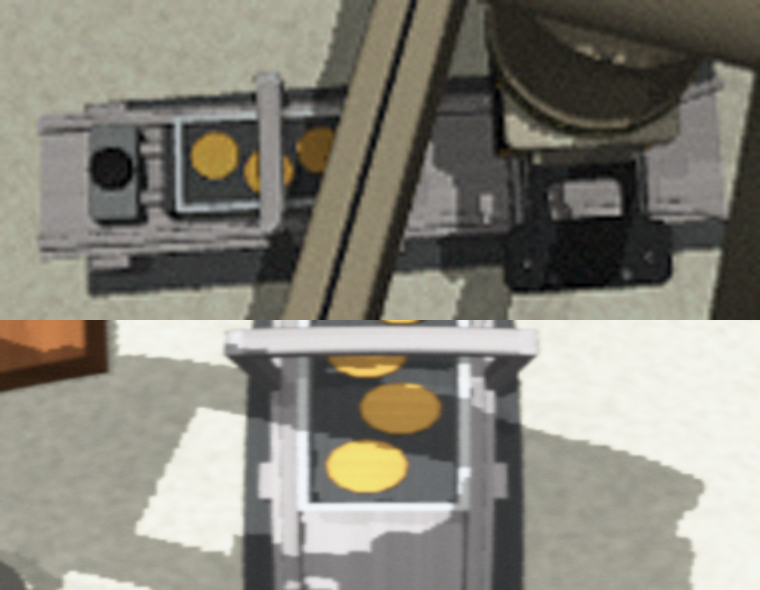

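The cassette is square against the stop (top picture, upper end at (180,165)), centred to under 1 mm, with the plate still in about 2 mm and the arm clear.

```bash
python3 -c "
from plant import robot
print(robot.close_job())"
```

```text
the job is handed in; nothing more can be done
None
```

The cassette rests squarely against the sprung stop, which I pressed in about 3.5 mm at most and which now holds at about 2 mm; the arm is clear and the job is handed in at about 17 s, with no verdict returned.

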